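Load the reagent kit tray, shortest first and tall bottle last

TASK

Load the blue kit tray with the three containers standing beside it: the small brown vial in the small end pocket, the grey-lidded jar in the medium end pocket and the slim tall brown bottle in the large middle pocket. Work from short to tall - vial, then jar, then bottle - so that the tall bottle never blocks your reach, and set each one down gently so that it stands upright and flat on the floor of its pocket. Do not tip the containers over or disturb the other glassware and containers on the bench.

Things in the scene. Friction and masses are not known exactly. Their poses are not given: they have to be found in the camera images.
- tray: Blue plastic kit tray, screwed to the bench so that it does not move; it can stand turned. Without lugs 78 mm along its x and 198 mm along its y, 19 mm high in all, floor 4 mm thick, walls 4 mm thick; a flat lug 5 mm high sticks out 18 mm at each y end. Origin at the centre of its underside, on the bench; z up. Three open pockets in a row along y, each 70 mm along x and with walls 15 mm high above its floor.
- pocket_small (a point): Centre of the floor of the small pocket (70 mm along the tray's x by 50 mm along its y), at the +y end of the tray; 4 mm above the bench. Axes as the tray's.
- pocket_large (a point): Centre of the floor of the large pocket (70 x 70 mm), the middle one of the row; 4 mm above the bench. Axes as the tray's.
- pocket_medium (a point): Centre of the floor of the medium pocket (70 mm along the tray's x by 62 mm along its y), at the -y end of the tray; 4 mm above the bench. Axes as the tray's.
- vial: Small brown vial with a black cap, loose, standing on the bench; round, 33 mm in diameter and 58 mm high in all, the narrower cap (25 mm) being the top 12 mm; about 0.05 kg. Goes in the small pocket. Origin at the centre of its underside, z up its axis.
- jar: White jar with a wide light-grey lid and an orange-topped label on one side, loose, standing on the bench; round, 42 mm body and 44 to 46 mm lid (the top 19 mm), 72 mm high in all; about 0.08 kg. Goes in the medium pocket. Origin at the centre of its underside, z up its axis.
- bottle: Slim tall brown bottle with a black cap and a white and red label on one side, loose, standing on the bench; round, body 50 mm in diameter up to about 100 mm, then a shoulder, and a cap of 27 mm diameter from 112 to 140 mm (the top); about 0.15 kg. Goes in the large pocket. Origin at the centre of its underside, z up its axis.
- flask: Bystander: conical glass flask, 86 mm wide, 135 mm high, towards the back. Origin at the centre of its underside. Leave alone.
- wash_bottle: Bystander: grey wash bottle with a red cap, 52 mm wide, 150 mm high, towards the back. Origin at the centre of its underside. Leave alone.
- square_jar: Bystander: white square jar with a blue cap, 70 mm wide, 170 mm high, on the left. Origin at the centre of its underside. Leave alone.
- beaker: Bystander: glass beaker, 70 mm wide, 82 mm high, near the robot on the left. Origin at the centre of its underside. Leave alone.
- stoppered_bottle: Bystander: glass bottle, 76 mm wide, 170 mm high, near the robot on the right. Origin at the centre of its underside. Leave alone.
Things that resemble listed ones, but are neither listed nor needed, are in the scene too. Leave any yellow look-alike of the bottle alone.

How it is judged:
By the outcome, as a careful person would: the job done as asked, in the order asked, and still so for the second after the job is handed in, with the robot touching nothing.
It also fails if it takes over 72 s, if anything falls off the work surface, if the arm or the gripper's body presses on something with over 40 N, if the wrist force passes 120 N, or if a joint passes its speed limit or range.

ROBOT

A 6-joint arm with a two-finger parallel gripper is mounted at the origin on the work surface; the furniture and walls round the work are solid. World frame = base frame: x ahead of the robot, y to its left, z up, the work surface at z = 0. Lengths are in m, angles in rad, forces in N, time in s.
With the tool pointing down it reaches from about 0.35 to 0.925 m from the base axis. Payload 6.4 kg.
Tool frame: the origin (TCP) lies midway between the tips of the shut fingers; the grasp point (between the pads) lies 19 mm behind it; z points along the fingers, y is the line along which they close (so a half turn about z gives the same grasp; the last joint's range is limited). The gripper opens to 94 mm and grips with 3 to 60 N. Pads are 16 mm wide; open, the fingers measure 119 mm over their backs; the gripper's body (75 mm by 177 mm) begins 78 mm behind the grasp point.
Start: joints at [1.164, 0.245, 1.558, -0, 1.339, -0.174], TCP at [0.15, 0.632, 0.205] pointing down, gripper open.
Joint ranges: [-3.13, 3.13], [-1.02, 2.26], [0.13, 2.54], [-0.95, 4.09], [0.21, 2.88], [-2.74, 2.74]. Speed limits (rad/s): [2.57, 2.57, 3.14, 3.14, 3.14, 3.14].

INTERFACE

Orientations are given as [roll, pitch, yaw] about the fixed x, y, z axes, in that order (R = Rz(yaw) Ry(pitch) Rx(roll)).
In Python, from bench import manip gives the robot as it stands. The module is installed in compiled form; this text tells all that it offers.
- The arm moves only by the tool step_arm, never from a script. Its argument "series" is a list of rows, each a list of 3 entries, a list of its own where there are three numbers: the closure, from 0 (fully open) to 1 (shut), then the shift along the world's x, y, z in m, then the turn, a rotation vector about the world's x, y, z in degrees. In form: [[jaw, [x, y, z], [wx, wy, wz]], ...]. A call has 1 to 8 rows; each row is the pose to reach, as a shift and turn from the pose commanded when the call began; what a row does not reach only later rows make up. A row lasts 1/12 s, in which the tool goes at most 41.7 mm and 7.16 degrees, less where a joint would pass 70% of its speed; a pose out of reach is approached as far as the arm can. A call with a gripper value outside its range is refused whole. The fingers move at their own pace and stop on an object; "newtons" is the grip in N (left out, the last holds). Time passes only in rows, so rows that repeat a pose let the fingers close. It gives the time, the measured TCP pose, the force, the opening and the grip force at its end, in the units of the state.
- manip.state(): the state, without advancing time (a new reading comes with each control period).
- manip.grab_frame(name): name is "scene" or "side" or "wrist"; returns the picture (480x640x3 uint8, blue, green, red); there is no depth.
- manip.camera_params(name): a dict with "fx", "fy", "cx", "cy" (pixels), "position" and "rotation" of the camera in the world; the wrist camera has in their place "hand_eye" (4x4, takes a point from camera to tool coordinates, whose origin is the TCP and whose axes are the flange's). Camera axes: x right, y down, z forward; pixel columns grow to the right and rows downward; lengths in m; the calibration is good to about 2 mm. A picture is of the moment at which its call begins: read the wrist's pose just before it. camera_params takes no time and is no camera call.
- manip.finish_job(): hands the job in; it is judged then, once.
The state is a dict: "clock": time; "joint_pos": joint angles; "joint_velocities": joint speeds; "joint_torque": joint torques, N m; "position": TCP position; "ee_rot": TCP orientation; "wrist_force": force on the tool from outside, world axes, zero at the start; "moment": the same for the moment, N m; "opening": finger opening in m; "grip_force": force on a finger pad.
Only numpy, scipy, OpenCV 4.12 (cv2) and the standard library are available. Lean on these libraries where they do the work, as an engineer would, in place of code of your own. Each camera call takes 0.05 s, during which the arm holds its last target. There are 200 camera calls.

## Working session

There is one attempt and no reset: what is moved stays moved. The work goes in short steps, Python scripts to look and compute and a tool call to move; the robot and the scene stay as the last step left them, time stands still between calls to the robot, and variables do not carry over. Pictures are saved under pics/ and viewed, at most 10 in all, crops included, and the job is handed in when it is done.

Besides the shell and the picture viewer there is one more tool, called after "Emit:" as a command line: name --argument value ..., lists and objects as JSON in quotes. step_arm: Moves the arm, as the interface text tells. Its arguments: {"type":"object","properties":{"series":{"type":"array","items":{"type":"array"}},"newtons":{"type":"number"}},"required":["series"]}

```bash
mkdir -p pics
python3 - <<'E'
from bench import manip
import cv2
s=manip.state();print(s)
for n in("scene","side"):
    f=manip.grab_frame(n);cv2.imwrite(f"pics/{n}0.png",f);print(n,manip.camera_params(n))
print(manip.camera_params("wrist"))
E
```

```text
{'clock': 0.0, 'joint_pos': array([ 1.16388896e+00,  2.45840627e-01,  1.55899331e+00, -5.18774369e-06,
        1.33869786e+00, -1.74089403e-01]), 'joint_velocities': array([0.00098859, 0.00051014, 0.00089   , 0.00025665, 0.00076237,
       0.00028098]), 'joint_torque': array([-2.52147947e-03, -4.15838456e+01, -3.14596474e+01,  6.83377683e-02,
        3.33449012e-02, -1.46156203e-04]), 'position': array([0.14971675, 0.63190778, 0.20433951]), 'ee_rot': array([-3.13968195e+00, -3.30910783e-04,  2.90877557e+00]), 'wrist_force': array([ 0.31798039,  0.65205337, -1.24966221]), 'moment': array([0.00792779, 0.02376514, 0.0548337 ]), 'grip_force': 0.0, 'opening': 0.09416858195218776}
scene {'fx': 618.9457497096605, 'fy': 618.9457497096605, 'cx': 320.87811386080364, 'cy': 242.26032421384838, 'position': array([-0.667225  , -0.48805688,  1.12994083]), 'rotation': array([-2.26430747e+00, -1.34896915e-03, -1.12190418e+00])}
side {'fx': 487.97266249907756, 'fy': 487.97266249907756, 'cx': 322.2838859562165, 'cy': 236.29727314769968, 'position': array([-0.16069554, -0.06291135,  0.95919239]), 'rotation': array([-2.50823907,  0.01279774, -1.39414255])}
{'fx': 431.80240879681924, 'fy': 431.80240879681924, 'cx': 326.6782456438866, 'cy': 230.8721112126761, 'hand_eye': array([[-3.20235698e-04, -9.58841707e-01, -2.83940978e-01,
         8.18070475e-02],
       [ 9.99999945e-01, -2.82730062e-04, -1.73072257e-04,
         1.09710363e-04],
       [ 8.56702480e-05, -2.83941018e-01,  9.58841744e-01,
        -1.78001651e-01],
       [ 0.00000000e+00,  0.00000000e+00,  0.00000000e+00,
         1.00000000e+00]])}
```

View pics/scene0.png

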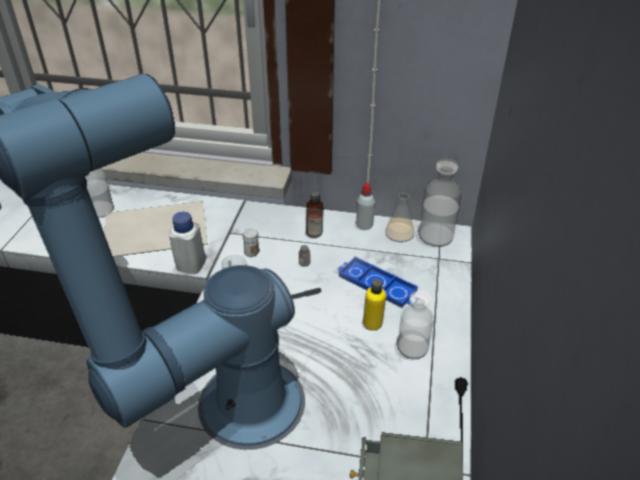

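View pics/side0.png

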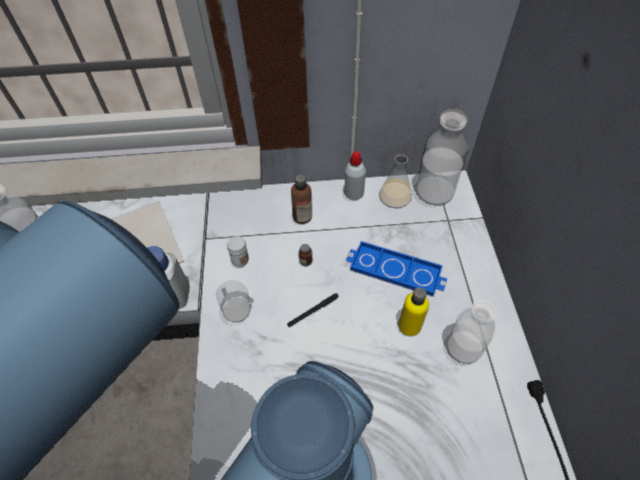

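The scene view shows the jar at (250,243), the vial at (304,256), the brown bottle at (315,215) and the tray at (378,282). In the side view they are at (237,252), (305,255), (302,200) and (395,268). There are two bottle candidates in the side view: brown (302,200) and yellow (413,312). Brown with a black cap and label fits; yellow is the look-alike. I'll confirm that in an enlarged crop.

Run:
```python
import cv2
f=cv2.imread("pics/side0.png")[150:345,215:475]
cv2.imwrite("pics/side0c.png",cv2.resize(f,None,fx=3,fy=3,interpolation=cv2.INTER_CUBIC))
f=cv2.imread("pics/scene0.png")[180:310,235:430]
cv2.imwrite("pics/scene0c.png",cv2.resize(f,None,fx=4,fy=4,interpolation=cv2.INTER_CUBIC))
```

```text
(no output)
```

View pics/side0c.png

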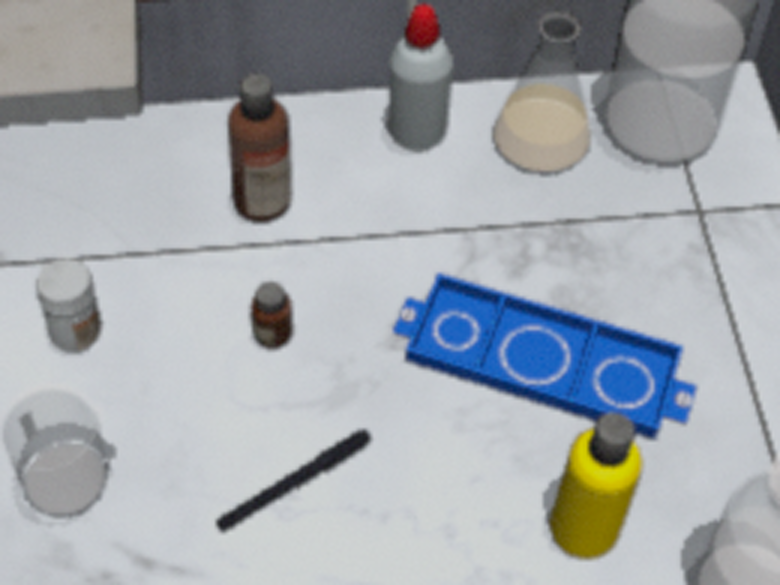

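View pics/scene0c.png

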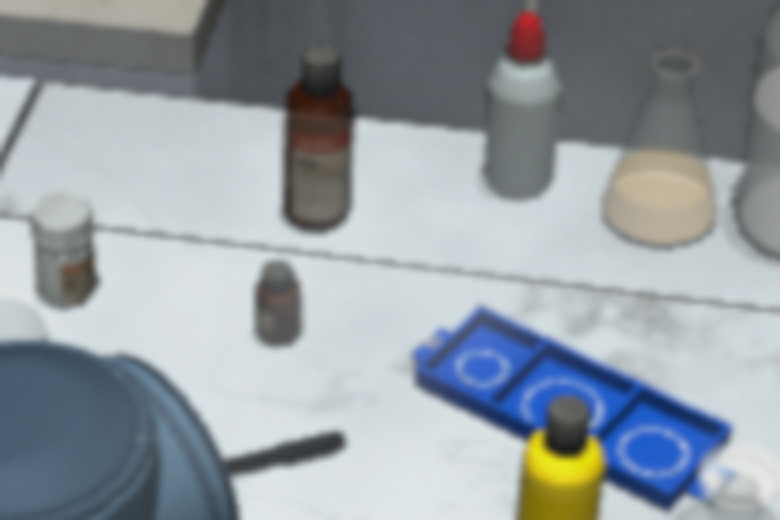

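The crops confirm the brown bottle with its white and red label as the target; the yellow one is the look-alike. In side crop pixels, the tray rings are at (456,331), (535,355) and (624,383), and the cap tops are vial (270,290), jar (66,277) and bottle (257,82).

```bash
cat > h.py <<'E'
from bench import manip
import numpy as np, cv2
from scipy.spatial.transform import Rotation as R
def ray(n,px,st=None):
    p=manip.camera_params(n)
    d=np.array([(px[0]-p["cx"])/p["fx"],(px[1]-p["cy"])/p["fy"],1])
    if n=="wrist":
        T=np.eye(4);T[:3,:3]=R.from_euler("xyz",st["ee_rot"]).as_matrix();T[:3,3]=st["position"];T=T@p["hand_eye"]
        return T[:3,3],T[:3,:3]@d
    return np.array(p["position"]),R.from_euler("xyz",p["rotation"]).as_matrix()@d
def at(n,px,z,st=None):
    o,d=ray(n,px,st); return (o+d*(z-o[2])/d[2])[:2]
E
python3 - <<'E'
from h import *
S=lambda u,v:("side",(215+u/3,150+v/3))
C=lambda u,v:("scene",(235+u/4,180+v/4))
for k,z,ps in [("small",.004,[S(456,331),C(482,370)]),("large",.004,[S(535,355),C(563,403)]),("med",.004,[S(624,383),C(655,450)]),
 ("vial",.058,[S(270,290),C(277,268)]),("jar",.072,[S(66,277),C(64,205)]),("bottle",.14,[S(257,82),C(322,55)]),
 ("vialbase(near edge)",0,[S(272,347),C(277,346)]),("jarbase",0,[S(72,350),C(66,305)]),("botbase",0,[S(260,220),C(316,229)]),
 ("yellow",.14,[S(616,422),C(570,405)]),("wash",0,[S(417,148),C(518,197)]),("flask",0,[S(542,170),C(660,245)]),("beaker top",.082,[S(52,420)])]:
    print(k,*[at(n,p,z).round(4) for n,p in ps])
print(manip.state()["clock"])
E
```

```text
small [ 0.4764 -0.0431] [ 0.4797 -0.0406]
large [ 0.4646 -0.1057] [ 0.4734 -0.1016]
med [ 0.4507 -0.1746] [ 0.4581 -0.1719]
vial [0.4537 0.0981] [0.4578 0.1018]
jar [0.4303 0.2483] [0.4393 0.2552]
bottle [0.5861 0.1313] [0.5887 0.1319]
vialbase(near edge) [0.4403 0.0963] [0.4452 0.0964]
jarbase [0.4114 0.2495] [0.4193 0.2477]
botbase [0.5614 0.1306] [0.5698 0.1281]
yellow [ 0.3335 -0.1553] [ 0.3358 -0.1526]
wash [0.6606 0.0131] [0.6675 0.0113]
flask [ 0.6538 -0.0949] [ 0.6608 -0.1014]
beaker top [0.3047 0.2207]
0.1
```

Emit:
step_arm --series '[[0,[0,0,0.04],[0,0,0]],[0,[0,0,0.08],[0,0,0]],[0,[0.02,-0.035,0.08],[0,0,0]],[0,[0.04,-0.07,0.08],[0,0,0]],[0,[0.06,-0.105,0.08],[0,0,0]],[0,[0.08,-0.14,0.08],[0,0,0]],[0,[0.1,-0.175,0.08],[0,0,0]],[0,[0.12,-0.21,0.08],[0,0,0]]]'

```text
clock: 0.77
position: [0.2702, 0.4206, 0.2849]
ee_rot: [-3.141, -0.0, 2.909]
wrist_force: [0.9, -0.1, -0.8]
opening: 0.0938
grip_force: 0.0
```

Emit:
step_arm --series '[[0,[0.02,-0.035,0],[0,0,0]],[0,[0.04,-0.07,0],[0,0,0]],[0,[0.06,-0.105,0],[0,0,0]],[0,[0.08,-0.14,0],[0,0,0]],[0,[0.1,-0.175,0],[0,0,0]],[0,[0.12,-0.21,0],[0,0,0]],[0,[0.14,-0.245,0],[0,0,0]],[0,[0.16,-0.28,0],[0,0,0]]]'

```text
clock: 1.43
position: [0.4303, 0.1405, 0.2852]
ee_rot: [3.141, 0.0, 2.909]
wrist_force: [0.9, -0.0, -0.7]
opening: 0.0943
grip_force: 0.0
```

Emit:
step_arm --series '[[0,[0.01,-0.02,0],[0,0,0]],[0,[0.01,-0.02,0],[0,0,0]],[0,[0.01,-0.02,0],[0,0,0]],[0,[0.01,-0.02,0],[0,0,0]]]'

```text
clock: 1.77
position: [0.4395, 0.1231, 0.2851]
ee_rot: [3.141, -0.001, 2.909]
wrist_force: [-0.5, 0.2, 0.7]
opening: 0.0942
grip_force: 0.0
```

Run:
```python
from h import *
s=manip.state();f=manip.grab_frame("wrist");cv2.imwrite("pics/w1.png",f);np.savez("w1.npz",position=s["position"],ee_rot=s["ee_rot"])
print(s["clock"],s["position"],s["ee_rot"],s["wrist_force"])
print("sqjar",at("scene",(181,218),.17),"wall",at("side",(302,181),0),at("side",(255,187),0))
```

```text
1.7667 [0.43946035 0.12310427 0.28513304] [ 3.14136404e+00 -8.36733753e-04  2.90922470e+00] [-0.45227567  0.17613088  0.65284207]
sqjar [0.30574641 0.37431211] wall [0.70133946 0.15830088] [0.65994027 0.27654095]
```

View pics/w1.png

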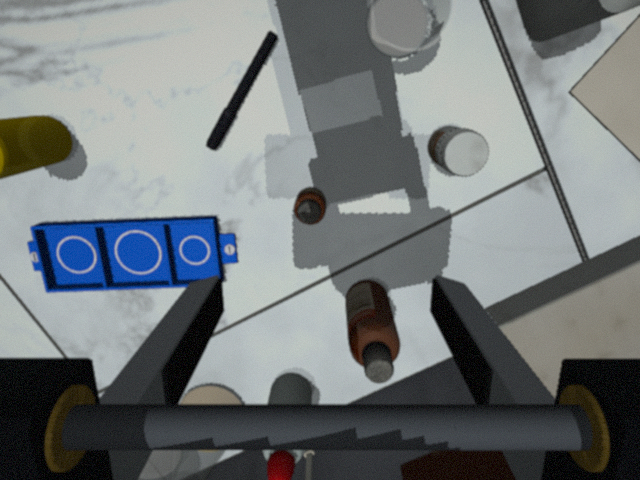

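Wrist view: the vial is at (310,206), the jar lid at (465,153), the bottle cap at (378,368), and the tray rings at (77,254), (138,252) and (195,250).

Run:
```python
import cv2
f=cv2.imread("pics/w1.png")
a=cv2.resize(f[175:240,280:345],(400,400),interpolation=cv2.INTER_CUBIC)
b=cv2.resize(f[115:190,420:495],(400,400),interpolation=cv2.INTER_CUBIC)
cv2.imwrite("pics/w1c.png",cv2.hconcat([a,b]))
```

```text
(no output)
```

View pics/w1c.png

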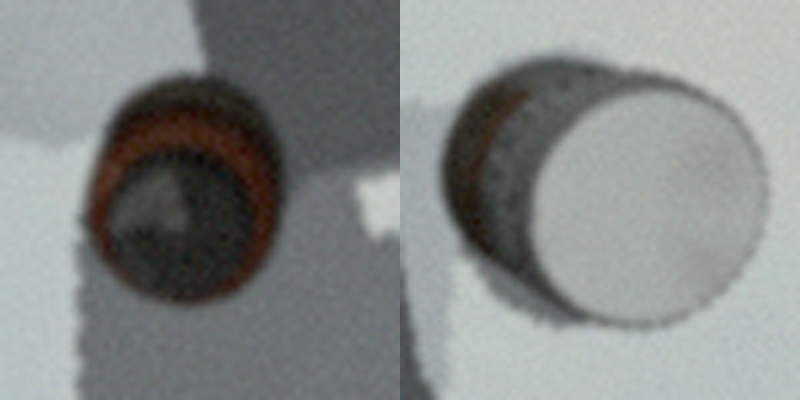

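The vial cap centre is at (309.6,211.2) and its base centre near (311,202.6). The jar lid centre is at (466.9,153.6).

Run:
```python
from h import *
s=dict(np.load("w1.npz"))
for k,p,z in [("small",(195,250),.004),("large",(138,252),.004),("med",(77,254.5),.004),("vial",(309.6,211.2),.058),("vialbase",(311,202.6),0),("jar",(466.9,153.6),.072),("bottle",(378,368),.14),("yellow?",(50,140),.1)]:
    a=at("wrist",p,z,s);print(k,a.round(4),(a-s["position"][:2]).round(4))
```

```text
small [ 0.4796 -0.0383] [ 0.0402 -0.1614]
large [ 0.4671 -0.1015] [ 0.0276 -0.2246]
med [ 0.4541 -0.1694] [ 0.0146 -0.2925]
vial [0.4534 0.103 ] [ 0.0139 -0.0201]
vialbase [0.4576 0.1012] [ 0.0182 -0.0219]
jar [0.4311 0.2545] [-0.0084  0.1314]
bottle [0.5829 0.1346] [0.1434 0.0115]
yellow? [ 0.3356 -0.0869] [-0.1039 -0.21  ]
```

Emit:
step_arm --series '[[0,[0.0155,-0.021,-0.02],[0,0,0]],[0,[0.0155,-0.021,-0.06],[0,0,0]],[0,[0.0155,-0.021,-0.1],[0,0,0]],[0,[0.0155,-0.021,-0.14],[0,0,0]],[0,[0.0155,-0.021,-0.175],[0,0,0]],[0,[0.0155,-0.021,-0.2],[0,0,0]],[0,[0.0155,-0.021,-0.2],[0,0,0]],[0,[0.0155,-0.021,-0.2],[0,0,0]]]'

```text
clock: 2.48
position: [0.4543, 0.1026, 0.0849]
ee_rot: [-3.141, -0.003, 2.911]
wrist_force: [0.7, -0.0, 0.5]
opening: 0.0943
grip_force: 0.0
```

Run:
```python
from h import *
s=manip.state();f=manip.grab_frame("wrist");cv2.imwrite("pics/w2.png",f);np.savez("w2.npz",position=s["position"],ee_rot=s["ee_rot"])
print(s["clock"],s["position"])
```

```text
2.4833 [0.45428618 0.10261244 0.0848994 ]
```

View pics/w2.png

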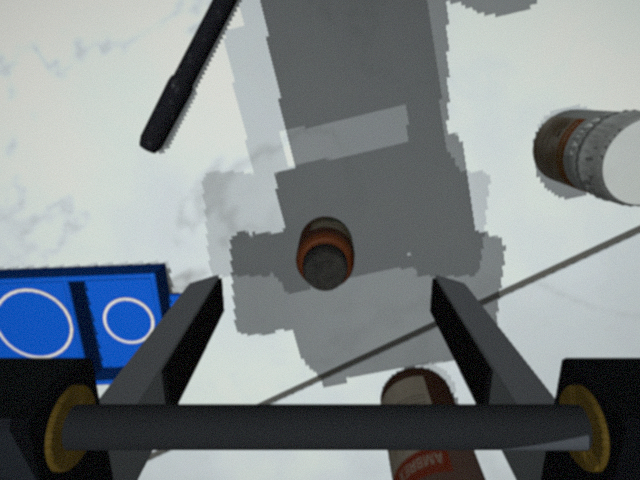

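The vial cap centre is at (325,267), midway between the fingers. The small ring is at (129,320).

Run:
```python
from h import *
s=dict(np.load("w2.npz"))
for k,p,z in [("vial",(325,267),.058),("small",(129,320.5),.004),("large",(34.5,323),.004)]:
    a=at("wrist",p,z,s);print(k,a.round(4),(a-s["position"][:2]).round(4))
```

```text
vial [0.4521 0.1023] [-0.0022 -0.0003]
small [ 0.4795 -0.0386] [ 0.0252 -0.1412]
large [ 0.4668 -0.1006] [ 0.0125 -0.2032]
```

Emit:
step_arm --series '[[0,[-0.001,0,-0.03],[0,0,0]],[0,[-0.001,0,-0.055],[0,0,0]],[0,[-0.001,0,-0.065],[0,0,0]],[0,[-0.001,0,-0.065],[0,0,0]],[1,[-0.001,0,-0.065],[0,0,0]],[1,[-0.001,0,-0.065],[0,0,0]],[1,[-0.001,0,-0.065],[0,0,0]],[1,[-0.001,0,-0.065],[0,0,0]]]' --newtons 12

```text
clock: 3.2
position: [0.4557, 0.1015, 0.0219]
ee_rot: [3.141, 0.003, 2.909]
wrist_force: [-0.3, 0.0, 0.2]
opening: 0.0711
grip_force: 0.0
```

Emit:
step_arm --series '[[1,[0,0,0],[0,0,0]],[1,[0,0,0],[0,0,0]],[1,[0,0,0],[0,0,0]],[1,[0,0,0],[0,0,0]],[1,[0,0,0],[0,0,0]],[1,[0,0,0],[0,0,0]]]'

```text
clock: 3.7
position: [0.4544, 0.1015, 0.0204]
ee_rot: [-3.142, -0.0, 2.909]
wrist_force: [-0.7, -0.1, 0.0]
opening: 0.0321
grip_force: 12.0
```

Emit:
step_arm --series '[[1,[0,0,0.02],[0,0,0]],[1,[0,0,0.05],[0,0,0]],[1,[0.006,-0.035,0.06],[0,0,0]],[1,[0.012,-0.07,0.06],[0,0,0]],[1,[0.018,-0.105,0.06],[0,0,0]],[1,[0.025,-0.14,0.06],[0,0,0]],[1,[0.025,-0.14,0.06],[0,0,0]],[1,[0.025,-0.14,0.06],[0,0,0]]]'

```text
clock: 4.37
position: [0.4796, -0.0398, 0.0804]
ee_rot: [3.141, -0.0, 2.905]
wrist_force: [0.8, 0.9, -1.3]
opening: 0.0321
grip_force: 12.0
```

Emit:
step_arm --series '[[1,[0,0,-0.02],[0,0,0]],[1,[0,0,-0.036],[0,0,0]],[1,[0,0,-0.045],[0,0,0]],[1,[0,0,-0.05],[0,0,0]],[1,[0,0,-0.053],[0,0,0]],[1,[0,0,-0.055],[0,0,0]],[1,[0,0,-0.0555],[0,0,0]],[1,[0,0,-0.0555],[0,0,0]]]'

```text
clock: 5.03
position: [0.4799, -0.0385, 0.0254]
ee_rot: [-3.141, 0.001, 2.909]
wrist_force: [0.6, -0.2, -0.8]
opening: 0.0317
grip_force: 12.0
```

Run:
```python
from h import *
s=manip.state();print(s["clock"],s["position"],s["wrist_force"],s["grip_force"])
```

```text
5.0333 [ 0.4798926  -0.03850717  0.02544344] [ 0.61137678 -0.2250628  -0.82343063] 11.997524534817785
```

Emit:
step_arm --series '[[1,[0,0,-0.0005],[0,0,0]],[1,[0,0,-0.001],[0,0,0]],[1,[0,0,-0.001],[0,0,0]]]'

```text
clock: 5.28
position: [0.4799, -0.0387, 0.0244]
ee_rot: [-3.142, 0.001, 2.909]
wrist_force: [-0.2, -0.0, 1.4]
opening: 0.0319
grip_force: 12.0
```

Emit:
step_arm --series '[[0.4,[0,0,0],[0,0,0]],[0.4,[0,0,0],[0,0,0]],[0.4,[0,0,0],[0,0,0]],[0.4,[0,0,0],[0,0,0]],[0.4,[0,0,0.02],[0,0,0]],[0.4,[0,0,0.05],[0,0,0]],[0.2,[0,0,0.09],[0,0,0]],[0,[0,0,0.12],[0,0,0]]]'

```text
clock: 5.95
position: [0.4797, -0.0386, 0.1463]
ee_rot: [-3.141, 0.001, 2.909]
wrist_force: [0.7, -0.0, 0.3]
opening: 0.0666
grip_force: 0.0
```

Run:
```python
from h import *
s=manip.state();print(s["clock"],s["position"],s["wrist_force"],s["opening"])
f=manip.grab_frame("wrist");cv2.imwrite("pics/w3.png",f);np.savez("w3.npz",position=s["position"],ee_rot=s["ee_rot"])
```

```text
5.95 [ 0.47967216 -0.03858586  0.14625426] [ 0.6786638  -0.02588223  0.31088419] 0.06660150571275301
```

View pics/w3.png

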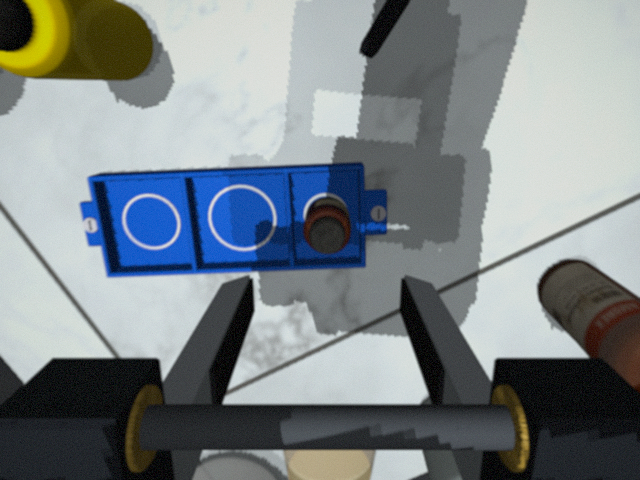

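The vial stands upright inside the small pocket at (326,230). The large ring is at (242,217) and the medium ring at (151,221).

Run:
```python
from h import *
s=dict(np.load("w3.npz"))
for k,p,z in [("vial",(326,235),.062),("large",(242,217),.004),("med",(151,221),.004)]:
    a=at("wrist",p,z,s);print(k,a.round(4),(a-s["position"][:2]).round(4))
s=dict(np.load("w1.npz")); print("jarbase",at("wrist",(445.1,141.8),0,s))
```

```text
vial [ 0.4783 -0.0386] [-0.0014 -0.0001]
large [ 0.4667 -0.1022] [-0.0129 -0.0636]
med [ 0.4536 -0.1711] [-0.026  -0.1325]
jarbase [0.42658815 0.25457259]
```

Emit:
step_arm --series '[[0,[-0.006,0.037,0],[0,0,0]],[0,[-0.012,0.074,0],[0,0,0]],[0,[-0.018,0.111,0],[0,0,0]],[0,[-0.024,0.148,0],[0,0,0]],[0,[-0.03,0.185,0],[0,0,0]],[0,[-0.036,0.222,0],[0,0,0]],[0,[-0.042,0.259,0],[0,0,0]],[0,[-0.05,0.293,0],[0,0,0]]]'

```text
clock: 6.67
position: [0.4289, 0.2565, 0.1439]
ee_rot: [3.141, 0.0, 2.909]
wrist_force: [-0.3, -0.8, 0.1]
opening: 0.0937
grip_force: 0.0
```

Emit:
step_arm --series '[[0,[0,0,0],[0,0,0]],[0,[0,0,0],[0,0,0]],[0,[0,0,-0.03],[0,0,0]],[0,[0,0,-0.06],[0,0,0]],[0,[0,0,-0.085],[0,0,0]],[0,[0,0,-0.1],[0,0,0]],[0,[0,0,-0.105],[0,0,0]],[0,[0,0,-0.105],[0,0,0]]]'

```text
clock: 7.33
position: [0.4288, 0.253, 0.0376]
ee_rot: [-3.14, -0.003, 2.907]
wrist_force: [-0.0, -0.1, -0.3]
opening: 0.0941
grip_force: 0.0
```

Emit:
step_arm --series '[[1,[0,0,0],[0,0,0]],[1,[0,0,0],[0,0,0]],[1,[0,0,0],[0,0,0]],[1,[0,0,0],[0,0,0]],[1,[0,0,0],[0,0,0]],[1,[0,0,0],[0,0,0]],[1,[0,0,0],[0,0,0]],[1,[0,0,0],[0,0,0]]]'

```text
clock: 8.0
position: [0.4294, 0.2546, 0.039]
ee_rot: [3.141, 0.0, 2.909]
wrist_force: [-0.4, 0.3, 0.5]
opening: 0.0441
grip_force: 0.4
```

Emit:
step_arm --series '[[1,[0,0,0],[0,0,0]],[1,[0,0,0],[0,0,0]],[1,[0,0,0.02],[0,0,0]],[1,[0,0,0.05],[0,0,0]],[1,[0,0,0.09],[0,0,0]],[1,[0.001,-0.02,0.11],[0,0,0]],[1,[0.003,-0.05,0.11],[0,0,0]],[1,[0.005,-0.085,0.11],[0,0,0]]]' --newtons 15

```text
clock: 8.67
position: [0.4354, 0.1695, 0.1509]
ee_rot: [3.14, 0.004, 2.912]
wrist_force: [-0.4, -1.1, -1.4]
opening: 0.0431
grip_force: 15.0
```

Emit:
step_arm --series '[[1,[0.002,-0.037,0],[0,0,0]],[1,[0.004,-0.074,0],[0,0,0]],[1,[0.006,-0.111,0],[0,0,0]],[1,[0.008,-0.148,0],[0,0,0]],[1,[0.01,-0.185,0],[0,0,0]],[1,[0.012,-0.222,0],[0,0,0]],[1,[0.015,-0.259,0],[0,0,0]],[1,[0.018,-0.296,0],[0,0,0]]]'

```text
clock: 9.33
position: [0.4519, -0.1282, 0.1487]
ee_rot: [3.141, -0.0, 2.909]
wrist_force: [1.0, 0.7, -0.1]
opening: 0.0427
grip_force: 15.0
```

Emit:
step_arm --series '[[1,[0.001,-0.025,0],[0,0,0]],[1,[0.002,-0.044,0],[0,0,0]],[1,[0.002,-0.044,0],[0,0,0]],[1,[0.002,-0.044,0],[0,0,0]]]'

```text
clock: 9.67
position: [0.4541, -0.1708, 0.1485]
ee_rot: [3.141, -0.001, 2.907]
wrist_force: [-0.5, -0.2, -1.1]
opening: 0.0426
grip_force: 15.0
```

Run:
```python
from h import *
s=manip.state();print(s["clock"],s["position"],s["wrist_force"],s["opening"])
cv2.imwrite("pics/side4.png",manip.grab_frame("side"))
f=manip.grab_frame("wrist");cv2.imwrite("pics/w4.png",f)
```

```text
9.6667 [ 0.45408656 -0.17077381  0.1485269 ] [-0.51275413 -0.23546223 -1.09399614] 0.04261740799102849
```

Run:
```python
import cv2
a=cv2.resize(cv2.imread("pics/side4.png")[200:330,330:460],(400,400),interpolation=cv2.INTER_CUBIC)
b=cv2.resize(cv2.imread("pics/w4.png")[120:400,180:460],(400,400),interpolation=cv2.INTER_CUBIC)
cv2.imwrite("pics/c4.png",cv2.hconcat([a,b]))
```

```text
(no output)
```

View pics/c4.png

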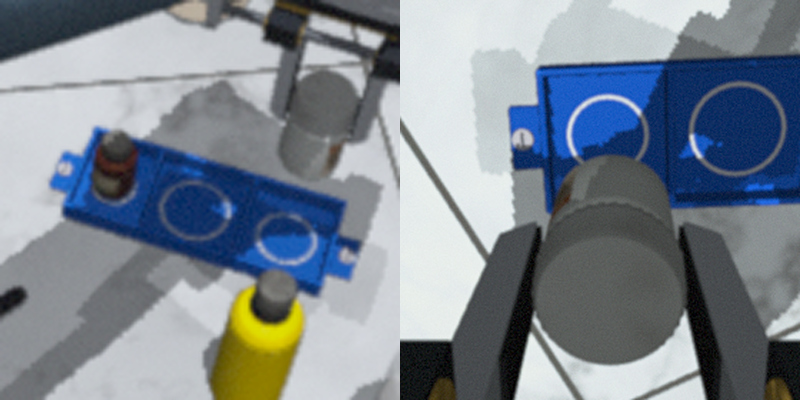

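The jar is held upright by its lid above the medium pocket, and the vial stands flat in the small pocket. Next I lower the jar.

Emit:
step_arm --series '[[1,[0,0,-0.03],[0,0,0]],[1,[0,0,-0.06],[0,0,0]],[1,[0,0,-0.08],[0,0,0]],[1,[0,0,-0.09],[0,0,0]],[1,[0,0,-0.097],[0,0,0]],[1,[0,0,-0.101],[0,0,0]],[1,[0,0,-0.103],[0,0,0]],[1,[0,0,-0.103],[0,0,0]]]'

```text
clock: 10.43
position: [0.4551, -0.1707, 0.0467]
ee_rot: [-3.141, 0.001, 2.909]
wrist_force: [-0.6, -0.4, -1.0]
opening: 0.0429
grip_force: 15.0
```

Emit:
step_arm --series '[[1,[0,0,-0.0007],[0,0,0]],[1,[0,0,-0.0014],[0,0,0]],[1,[0,0,-0.002],[0,0,0]],[1,[0,0,-0.002],[0,0,0]]]'

```text
clock: 10.77
position: [0.4546, -0.1707, 0.0443]
ee_rot: [-3.141, 0.001, 2.909]
wrist_force: [-0.5, 0.1, -0.5]
opening: 0.0431
grip_force: 15.0
```

Emit:
step_arm --series '[[1,[0,0,-0.0005],[0,0,0]],[1,[0,0,-0.001],[0,0,0]],[1,[0,0,-0.001],[0,0,0]]]'

```text
clock: 11.02
position: [0.4546, -0.1706, 0.0431]
ee_rot: [-3.142, 0.0, 2.909]
wrist_force: [-0.8, -1.1, -0.7]
opening: 0.0427
grip_force: 15.0
```

Emit:
step_arm --series '[[1,[0,0,-0.0005],[0,0,0]],[1,[0,0,-0.0005],[0,0,0]],[1,[0,0,-0.0005],[0,0,0]]]'

```text
clock: 11.27
position: [0.4549, -0.1707, 0.043]
ee_rot: [-3.141, 0.001, 2.909]
wrist_force: [0.2, 0.8, 4.9]
opening: 0.043
grip_force: 15.0
```

Emit:
step_arm --series '[[0.25,[0,0,0],[0,0,0]],[0.25,[0,0,0],[0,0,0]],[0.25,[0,0,0],[0,0,0]],[0.25,[0,0,0],[0,0,0]],[0.25,[0,0,0.025],[0,0,0]],[0.2,[0,0,0.065],[0,0,0]],[0,[0,0,0.105],[0,0,0]],[0,[0,0,0.145],[0,0,0]]]'

```text
clock: 11.93
position: [0.4538, -0.1701, 0.1886]
ee_rot: [3.141, -0.001, 2.909]
wrist_force: [1.2, -0.5, -0.3]
opening: 0.085
grip_force: 0.0
```

Emit:
step_arm --series '[[0,[0,0.01,0.035],[0,0,0]],[0,[0.01,0.045,0.045],[0,0,0]],[0,[0.02,0.08,0.045],[0,0,0]],[0,[0.03,0.115,0.045],[0,0,0]],[0,[0.04,0.15,0.045],[0,0,0]],[0,[0.05,0.185,0.045],[0,0,0]],[0,[0.06,0.22,0.045],[0,0,0]],[0,[0.07,0.255,0.045],[0,0,0]]]'

```text
clock: 12.6
position: [0.5245, 0.0863, 0.2323]
ee_rot: [-3.141, 0.0, 2.909]
wrist_force: [-0.7, 0.5, 0.6]
opening: 0.0937
grip_force: 0.0
```

Emit:
step_arm --series '[[0,[0.015,0.03,0],[0,0,0]],[0,[0.03,0.045,0],[0,0,0]],[0,[0.03,0.045,0],[0,0,0]],[0,[0.03,0.045,0],[0,0,0]],[0,[0.03,0.045,0],[0,0,0]]]'

```text
clock: 13.02
position: [0.554, 0.129, 0.232]
ee_rot: [-3.141, -0.001, 2.909]
wrist_force: [0.1, 0.0, -0.1]
opening: 0.0941
grip_force: 0.0
```

Run:
```python
from h import *
s=manip.state();print(s["clock"],s["position"],s["wrist_force"],s["opening"])
f=manip.grab_frame("wrist");np.savez("w5.npz",position=s["position"],ee_rot=s["ee_rot"])
a=f[60:440,120:520].copy()
b=manip.grab_frame("side")[200:330,330:460]
cv2.imwrite("pics/c5.png",cv2.hconcat([a,cv2.resize(b,(380,380),interpolation=cv2.INTER_CUBIC)]))
```

```text
13.0167 [0.55398637 0.12900519 0.23198821] [ 0.07215179  0.03655623 -0.11352235] 0.09411814245638347
```

View pics/c5.png

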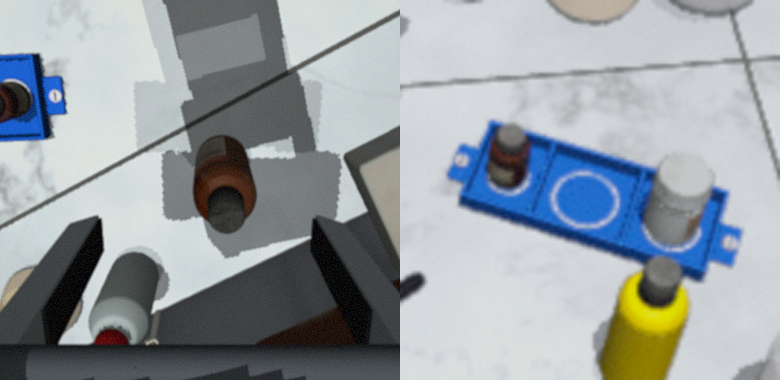

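The jar and the vial both stand in their pockets. The bottle cap centre is at wrist pixel (346,272) and its base near (338,223).

Run:
```python
from h import *
s=dict(np.load("w5.npz"))
for k,p,z in [("cap",(346,271),.14),("base",(338,223),0)]:
    a=at("wrist",p,z,s);print(k,a.round(4),(a-s["position"][:2]).round(4))
print(manip.state()["joint_pos"])
```

```text
cap [0.5824 0.1356] [0.0284 0.0066]
base [0.587  0.1325] [0.033  0.0035]
[ 2.88061205e-02  3.38757022e-02  1.74209949e+00 -1.95119126e-04
  1.36602732e+00 -1.30789426e+00]
```

Run:
```python
from h import *
s=dict(np.load("w5.npz"))
for z in (0,.05,.1,.15):
    print(z,"w5 corner",at("wrist",(120+345,60+155),z,s),"w5 lower left end",at("wrist",(120+368,60+255),z,s),"side bottom",at("side",(262,183),z),"side top",at("side",(261,148),z), "side top-front",at("side",(261,175),z))
f=cv2.imread("pics/side0.png")
print(f[140:192:2,250].tolist())
```

```text
0 w5 corner [0.60781511 0.25535655] w5 lower left end [0.72106112 0.26335755] side bottom [0.67683453 0.26179988] side top [0.80577777 0.29759418] side top-front [0.70464351 0.27166809]
0.05 w5 corner [0.59157134 0.24227454] w5 lower left end [0.69100899 0.24929996] side bottom [0.63317645 0.24487359] side top [0.75539824 0.27880204] side top-front [0.65953582 0.2542274 ]
0.1 w5 corner [0.57532757 0.22919254] w5 lower left end [0.66095686 0.23524237] side bottom [0.58951836 0.22794731] side top [0.7050187 0.2600099] side top-front [0.61442813 0.23678672]
0.15 w5 corner [0.55908379 0.21611053] w5 lower left end [0.63090472 0.22118478] side bottom [0.54586028 0.21102103] side top [0.65463917 0.24121776] side top-front [0.56932044 0.21934603]
[[96, 87, 86], [89, 83, 82], [88, 80, 79], [110, 111, 115], [153, 160, 163], [151, 158, 163], [151, 159, 163], [152, 159, 164], [150, 158, 162], [154, 161, 164], [155, 162, 167], [154, 161, 166], [155, 162, 168], [158, 164, 169], [158, 165, 169], [158, 164, 168], [156, 162, 167], [157, 163, 168], [156, 161, 165], [151, 156, 159], [99, 99, 98], [99, 99, 99], [97, 99, 97], [97, 96, 96], [101, 100, 99], [189, 184, 181]]
```

Emit:
step_arm --series '[[0,[0,0,0],[0,0,-7]],[0,[0,0,0],[0,0,-14]],[0,[0,0,0],[0,0,-21]],[0,[0,0,0],[0,0,-28]],[0,[0,0,0],[0,0,-35]],[0,[0,0,0],[0,0,-42]],[0,[0,0,0],[0,0,-49]],[0,[0,0,0],[0,0,-56]]]'

```text
clock: 13.78
position: [0.5541, 0.1284, 0.2326]
ee_rot: [3.141, 0.0, 1.924]
wrist_force: [0.0, 0.3, -0.1]
opening: 0.0939
grip_force: 0.0
```

Emit:
step_arm --series '[[0,[0.01,0.002,0],[0,0,-7]],[0,[0.02,0.004,0],[0,0,-14]],[0,[0.031,0.005,0],[0,0,-20.7]],[0,[0.031,0.005,0],[0,0,-20.7]],[0,[0.031,0.005,-0.03],[0,0,-20.7]],[0,[0.031,0.005,-0.05],[0,0,-20.7]],[0,[0.031,0.005,-0.05],[0,0,-20.7]],[0,[0.031,0.005,-0.05],[0,0,-20.7]]]'

```text
clock: 14.45
position: [0.5842, 0.1339, 0.1816]
ee_rot: [-3.139, 0.0, 1.571]
wrist_force: [0.8, 0.6, -0.0]
opening: 0.0937
grip_force: 0.0
```

Run:
```python
from h import *
s=manip.state();print(s["clock"],s["position"],s["ee_rot"],s["wrist_force"],s["opening"])
f=manip.grab_frame("wrist");cv2.imwrite("pics/w6.png",f)
p=manip.camera_params("wrist")
# expected cap-top pixel for TCP-centred bottle, and dark blob near it
H=np.linalg.inv(p["hand_eye"]);q=H@np.array([0,0,s["position"][2]-.14,1]);u=np.array([p["fx"]*q[0]/q[2]+p["cx"],p["fy"]*q[1]/q[2]+p["cy"]]);r=p["fx"]*.0135/q[2]
print("expected cap",u,r)
g=cv2.GaussianBlur(cv2.cvtColor(f,cv2.COLOR_BGR2GRAY),(5,5),0)
x0,y0=int(u[0])-60,int(u[1])-60
for c in (cv2.HoughCircles(g[y0:y0+120,x0:x0+120],cv2.HOUGH_GRADIENT,1,20,param1=50,param2=10,minRadius=int(r-3),maxRadius=int(r+4))[0][:3]):
    a=at("wrist",(c[0]+x0,c[1]+y0),.14,s);print(c+[x0,y0,0],a,a-s["position"][:2])
```

```text
14.45 [0.58422248 0.13389024 0.18163456] [-3.13888535e+00  1.65046713e-04  1.57125233e+00] [ 0.79067334  0.56878108 -0.02045126] 0.09365752556165444
expected cap [324.48428987 262.34908216] 24.899182084084032
[330.5        245.5         23.29999924] [0.58734583 0.14351114] [0.00312334 0.00962089]
```

Run:
```python
import cv2
f=cv2.imread("pics/w6.png");f=cv2.GaussianBlur(f,(5,5),0)
print("col327 rows150-330",[(y,*f[y,327].tolist()) for y in range(150,330,6)])
print("row258",[(x,*f[258,x].tolist()) for x in range(270,390,6)])
```

```text
col327 rows150-330 [(150, 106, 106, 101), (156, 106, 106, 101), (162, 107, 107, 101), (168, 106, 105, 100), (174, 45, 47, 50), (180, 18, 24, 34), (186, 18, 25, 36), (192, 19, 25, 37), (198, 18, 24, 38), (204, 22, 34, 60), (210, 24, 41, 74), (216, 40, 59, 96), (222, 23, 33, 58), (228, 21, 21, 21), (234, 34, 36, 37), (240, 44, 45, 44), (246, 47, 50, 51), (252, 47, 50, 50), (258, 45, 49, 48), (264, 45, 47, 47), (270, 45, 47, 46), (276, 51, 54, 52), (282, 236, 235, 230), (288, 236, 235, 229), (294, 236, 234, 228), (300, 235, 233, 227), (306, 234, 233, 226), (312, 233, 232, 225), (318, 232, 231, 225), (324, 232, 232, 226)]
row258 [(270, 236, 240, 235), (276, 236, 239, 233), (282, 237, 239, 233), (288, 141, 144, 140), (294, 222, 225, 218), (300, 88, 98, 112), (306, 13, 32, 72), (312, 49, 52, 51), (318, 50, 52, 53), (324, 43, 45, 45), (330, 46, 48, 49), (336, 42, 44, 44), (342, 47, 50, 49), (348, 48, 50, 49), (354, 29, 35, 42), (360, 150, 151, 152), (366, 236, 235, 228), (372, 234, 233, 227), (378, 234, 233, 227), (384, 234, 232, 226)]
```

Emit:
step_arm --series '[[0,[0.002,0.003,-0.02],[0,0,0]],[0,[0.002,0.003,-0.05],[0,0,0]],[0,[0.002,0.003,-0.08],[0,0,0]],[0,[0.002,0.003,-0.105],[0,0,0]],[0,[0.002,0.003,-0.12],[0,0,0]],[0,[0.002,0.003,-0.125],[0,0,0]],[0,[0.002,0.003,-0.125],[0,0,0]],[0,[0.002,0.003,-0.125],[0,0,0]]]'

```text
clock: 15.17
position: [0.589, 0.1375, 0.0595]
ee_rot: [3.138, -0.0, 1.57]
wrist_force: [-0.4, 0.5, 0.9]
opening: 0.0939
grip_force: 0.0
```

Emit:
step_arm --series '[[1,[0,0,0],[0,0,0]],[1,[0,0,0],[0,0,0]],[1,[0,0,0],[0,0,0]],[1,[0,0,0],[0,0,0]],[1,[0,0,0],[0,0,0]],[1,[0,0,0],[0,0,0]],[1,[0,0,0],[0,0,0]],[1,[0,0,0],[0,0,0]]]' --newtons 18

```text
clock: 15.83
position: [0.5873, 0.1375, 0.0575]
ee_rot: [-3.141, 0.0, 1.57]
wrist_force: [-1.2, 0.4, 0.8]
opening: 0.0506
grip_force: 17.7
```

Emit:
step_arm --series '[[1,[0,0,0],[0,0,0]],[1,[0,0,0],[0,0,0]],[1,[0,0,0.015],[0,0,0]],[1,[0,0,0.04],[0,0,0]],[1,[0,0,0.075],[0,0,0]],[1,[0,0,0.105],[0,0,0]],[1,[-0.01,-0.01,0.11],[0,0,0]],[1,[-0.025,-0.035,0.11],[0,0,0]]]'

```text
clock: 16.5
position: [0.5649, 0.1038, 0.1709]
ee_rot: [3.134, -0.001, 1.573]
wrist_force: [0.1, -0.4, -2.5]
opening: 0.0498
grip_force: 17.9
```

Emit:
step_arm --series '[[1,[-0.015,-0.033,0],[0,0,0]],[1,[-0.03,-0.066,0],[0,0,0]],[1,[-0.045,-0.099,0],[0,0,0]],[1,[-0.06,-0.132,0],[0,0,0]],[1,[-0.075,-0.165,0],[0,0,0]],[1,[-0.088,-0.19,0],[0,0,0]],[1,[-0.0955,-0.204,0],[0,0,0]],[1,[-0.0955,-0.204,0],[0,0,0]]]'

```text
clock: 17.17
position: [0.4658, -0.1037, 0.1671]
ee_rot: [-3.141, 0.001, 1.566]
wrist_force: [0.7, 0.1, -0.9]
opening: 0.0504
grip_force: 17.8
```

Emit:
step_arm --series '[[1,[0,0,-0.03],[0,0,0]],[1,[0,0,-0.06],[0,0,0]],[1,[0,0,-0.08],[0,0,0]],[1,[0,0,-0.093],[0,0,0]],[1,[0,0,-0.1],[0,0,0]],[1,[0,0,-0.103],[0,0,0]],[1,[0,0,-0.104],[0,0,0]],[1,[0,0,-0.104],[0,0,0]]]'

```text
clock: 17.83
position: [0.4677, -0.1015, 0.0641]
ee_rot: [3.14, 0.0, 1.57]
wrist_force: [0.9, 0.6, -1.6]
opening: 0.0502
grip_force: 17.8
```

Emit:
step_arm --series '[[1,[0,0,-0.0005],[0,0,0]],[1,[0,0,-0.001],[0,0,0]],[1,[0,0,-0.001],[0,0,0]]]'

```text
clock: 18.08
position: [0.4674, -0.1017, 0.0631]
ee_rot: [3.14, 0.001, 1.57]
wrist_force: [0.8, -0.1, -1.5]
opening: 0.0502
grip_force: 17.8
```

Emit:
step_arm --series '[[1,[0,0,-0.0004],[0,0,0]],[1,[0,0,-0.0008],[0,0,0]],[1,[0,0,-0.0012],[0,0,0]],[1,[0,0,-0.0012],[0,0,0]]]'

```text
clock: 18.42
position: [0.4674, -0.102, 0.062]
ee_rot: [3.141, 0.001, 1.57]
wrist_force: [-1.2, -0.7, 4.1]
opening: 0.0499
grip_force: 17.9
```

Emit:
step_arm --series '[[0.15,[0,0,0],[0,0,0]],[0.15,[0,0,0],[0,0,0]],[0.15,[0,0,0],[0,0,0]],[0.15,[0,0,0],[0,0,0]],[0.15,[0,0,0.01],[0,0,0]],[0.15,[0,0,0.04],[0,0,0]],[0.15,[0,0,0.08],[0,0,0]],[0.15,[0,0,0.12],[0,0,0]]]'

```text
clock: 19.08
position: [0.466, -0.101, 0.1824]
ee_rot: [-3.14, -0.001, 1.57]
wrist_force: [0.7, -0.6, 0.4]
opening: 0.0802
grip_force: 0.0
```

Emit:
step_arm --series '[[0,[0,0,0.04],[0,0,0]],[0,[0,0,0.07],[0,0,0]],[0,[0,0,0.07],[0,0,0]],[0,[0,0,0.07],[0,0,0]]]'

```text
clock: 19.42
position: [0.468, -0.1019, 0.254]
ee_rot: [3.137, 0.002, 1.57]
wrist_force: [-0.8, 0.6, -0.9]
opening: 0.0936
grip_force: 0.0
```

Run:
```python
from h import *
s=manip.state();print(s["clock"],s["position"],s["wrist_force"])
# numeric check on the side view: predicted cap top and yellow/wash unchanged vs. the first frame
f=manip.grab_frame("side");g=cv2.imread("pics/side0.png");cv2.imwrite("pics/side7.png",f)
p=manip.camera_params("side");Rm=R.from_euler("xyz",p["rotation"]).as_matrix()
def px(X):
    q=Rm.T@(np.array(X)-p["position"]);return (q[:2]/q[2]*p["fx"]+[p["cx"],p["cy"]]).round(1)
for z in (.004,.05,.09,.105,.13,.144):
    u=px([.467,-.1018,z]);x,y=u.astype(int);print(z,u,f[y,x-20:x+21:4].tolist())
d=cv2.absdiff(cv2.GaussianBlur(f,(5,5),0),cv2.GaussianBlur(g,(5,5),0)).max(2)
n,_,st,_=cv2.connectedComponentsWithStats((d>50).astype("uint8"));print([r.tolist() for r in st[1:] if r[4]>30])
```

```text
19.4167 [ 0.46796655 -0.10194353  0.25395426] [-0.78237517  0.63359977 -0.88255676]
0.004 [391.7 267.2] [[103, 46, 19], [102, 49, 19], [101, 47, 14], [45, 36, 42], [22, 22, 28], [69, 76, 82], [76, 82, 87], [96, 104, 109], [99, 104, 109], [204, 107, 31], [179, 90, 21]]
0.05 [393.8 256.1] [[45, 23, 35], [105, 53, 23], [100, 50, 23], [41, 17, 19], [25, 18, 27], [35, 42, 66], [37, 42, 82], [49, 59, 96], [58, 67, 103], [184, 101, 47], [196, 165, 149]]
0.09 [395.8 245.8] [[101, 66, 48], [109, 100, 96], [112, 110, 106], [31, 37, 46], [20, 39, 72], [34, 52, 93], [37, 53, 92], [35, 51, 92], [20, 35, 72], [201, 197, 194], [211, 206, 202]]
0.105 [396.5 241.8] [[114, 111, 108], [114, 111, 110], [103, 101, 99], [24, 39, 63], [33, 51, 88], [27, 21, 27], [20, 22, 24], [22, 25, 35], [53, 65, 96], [207, 203, 199], [210, 205, 201]]
0.13 [397.8 234.9] [[135, 133, 129], [140, 137, 133], [138, 134, 132], [114, 111, 110], [68, 72, 88], [52, 53, 53], [56, 59, 57], [78, 79, 79], [190, 187, 184], [196, 191, 188], [204, 200, 196]]
0.144 [398.6 230.9] [[137, 133, 131], [133, 129, 129], [134, 130, 126], [128, 1
[... 171 characters left out ...]
01], [436, 108, 19, 23, 146], [404, 132, 13, 6, 52], [0, 140, 13, 9, 63], [91, 144, 168, 45, 3545], [345, 151, 19, 25, 269], [0, 156, 70, 40, 1934], [391, 157, 44, 60, 1104], [307, 178, 38, 25, 470], [62, 182, 175, 60, 1711], [81, 182, 226, 140, 11227], [24, 196, 25, 11, 145], [298, 202, 10, 5, 38], [34, 205, 17, 10, 87], [292, 204, 21, 21, 287], [85, 215, 325, 234, 17983], [0, 221, 19, 24, 273], [298, 244, 16, 23, 300], [140, 246, 17, 17, 90], [231, 251, 19, 17, 205], [412, 258, 25, 26, 439], [45, 269, 107, 129, 1231], [296, 361, 78, 64, 1567], [0, 409, 79, 71, 2371], [189, 427, 40, 53, 1328], [359, 427, 22, 53, 612], [221, 450, 30, 30, 525], [326, 452, 27, 28, 344], [264, 470, 15, 10, 66]]
```

Run:
```python
from h import *
a=cv2.resize(cv2.imread("pics/side7.png")[200:330,330:460],(380,380),interpolation=cv2.INTER_CUBIC)
b=cv2.imread("pics/c5.png")[:,400:]
ga,gb=[cv2.cvtColor(i,cv2.COLOR_BGR2GRAY) for i in(a,b)]
for k,(x,y,w,h) in {"vial":(485,115,48,75),"jar":(645,150,72,100),"yellow":(600,250,95,130)}.items():
    x-=400; r=cv2.matchTemplate(ga[max(0,y-15):y+h+15,max(0,x-15):x+w+15],gb[y:y+h,x:x+w],cv2.TM_CCOEFF_NORMED)
    print(k,cv2.minMaxLoc(r)[1],np.subtract(cv2.minMaxLoc(r)[3],(15,15)))
s=manip.state();print(s["clock"],s["joint_velocities"].round(3))
```

```text
vial 0.8845260143280029 [2 0]
jar 0.9993363618850708 [0 0]
yellow 0.9985703229904175 [0 0]
19.4667 [-0.001  0.029  0.042 -0.001  0.     0.001]
```

```bash
python3 -c "
from bench import manip
print(manip.finish_job())"
```

```text
the job is handed in; nothing more can be done
None
```

I set the vial, then the jar, then the bottle upright in their pockets and handed the job in at 19.5 s; no contact with anything else showed up, though the other glassware got no final check beyond the yellow bottle, which had not moved.

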